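Clamp a gourd onto its wooden foot

TASK

The gourd and its wooden foot lie glued in the cradle of the one-hand bar clamp, but the joint still gapes: pump the clamp's trigger until the far jaw has come in, its sprung pad meets the gourd's cut crown, and gourd and foot are pushed tight together against the fixed jaw. The clamp's worn brake no longer keeps the pressure, so finish while still squeezing the trigger, with the pad held pressed about half-way into its cup, and at no time much farther in, or the dry shell cracks. Work the clamp by its trigger alone: keep off the bar, the far jaw, the gourd and the foot, and leave the other things on the bench where they are.

Things in the scene. Friction and masses are not known exactly. Their poses are not given: they have to be found in the camera images.
- station: Plywood board on the bench carrying the fixed clamp: steel bar level, axis 105 mm up, 8 mm wide, 18 mm high; grip and trigger point up, both jaws hang down from the bar. Origin: on the bench under the trigger's pivot. y along the bar, from the far jaw towards fixed jaw and grip; z up. The head (31 mm wide in x, y -19 to +37 mm) is 142 mm high; the bar sticks out behind it to y = 190 mm at most.
- grip (a point): Centre of the clamp's upright pistol grip, at x 0, y 15, z 178 mm of the station, same axes. The grip is 18 mm deep in y, 28 mm wide in x, and stands 134 to 217 mm above the bench. The trigger is on its -y side.
- trigger (a joint): Trigger angle, rad: 0 released (a spring returns it), 0.25 fully squeezed. Lever 6 mm thick, 20 mm wide in x, pivot 90 mm up, top 195 (released) to 198 mm up. At the grip point's height its outer (-y) face is 41 mm from the grip point released, 18 mm fully squeezed (then 3 mm clear of the grip). There 2 to 3 N squeeze it with the pad free, about 6 N with the pad half-way in.
- bar (a joint): How far the far jaw is drawn in, m (0 to 0.08, larger is more closed). A full squeeze moves the toothed bar 7 to 8 mm along +y; on the way back the pawl slips over the teeth (3.7 mm apart) and the jaw stays. The brake is weak: when the trigger is let go, a pressed pad pushes the bar back until only about 1 mm (4 N) is left. The next squeeze then turns up to 0.08 rad before the bar moves.
- pad (a joint): How far the far jaw's pad is pressed into its cup, m: 0 free (standing 8 mm out of the cup), 0.004 half-way, 0.008 fully in. Its spring gives 4 N per mm, so half-way is 16 N. The shell cracks at 22 N (5.5 mm): a full squeeze with the pad already touching can do that.
- pad_face (a point): Centre of the face of the round rubber pad (26 mm across) on the far jaw, 55 mm above the bench; it looks along the station's +y, at the gourd's crown. When all is tight and the pad just touches, it is at y = -145 mm of the station.
- gourd_crown (a point): Centre of the gourd's flat cut crown (20 mm across). The gourd, pear-shaped and dry, 95 mm long, 56 mm thick, about 70 g, lies loose in a wooden V cradle under the bar, its axis along the bar, crown towards the far jaw; it slides easily along the cradle.
- gourd_base (a point): Centre of the gourd's flat base (34 mm across), 95 mm from the crown; it faces the foot.
- foot_face (a point): Centre of the foot's face that meets the gourd's base. The foot is a loose turned wooden disc, 56 mm across, 20 mm thick, standing on edge in the cradle between the gourd and the fixed jaw, whose rubber face is at y = -30 mm of the station; it starts up to 3 mm off that face, and 3 to 11 mm off the gourd.
- glue: A white bottle, 42 mm across, 105 mm tall, standing on the bench (origin under its centre); leave it.
- calabash: A small two-bellied gourd, 60 mm across, 92 mm tall, standing on the bench (origin under its centre); leave it.
- spare_foot: A small wooden foot, 52 mm across, 18 mm high, lying on the bench (origin under its centre); leave it.
Things that resemble listed ones, but are neither listed nor needed, are in the scene too. Leave any blue or pink look-alike of the part that bears foot_face alone.

How it is judged (in metres and radians):
On the way:
1. the far jaw's pad has come up against the gourd's crown (contact force between pad and gourd above 0.5 N), for 0.05 s.
At the end, for the whole second after the job is handed in: The robot is still squeezing the trigger (over 3 N on it); the pad presses the gourd's crown with 8 to 20 N (2 to 5 mm into its cup); gourd and foot are pressed together with over 6 N, their faces within 3 mm of each other's centre, the foot within 2.5 mm of the fixed jaw; nothing moves (contact force between pad and gourd between 8 and 20 N and contact force between gourd and foot above 6 N and distance between gourd_base and foot_face below 0.003 m and y of foot_face in the frame of grip above -0.0685 m and contact force between the fingers and trigger above 3 N and linear speed of gourd below 0.01 m/s); the arm keeps its last pose, push and grip.
It fails at once if the gourd is crushed (more than 22 N from the pad) (contact force between pad and gourd above 22 N).
It fails at once if the robot pushes the bar or the far jaw instead of working the trigger (contact force between any of the fingers, the arm and bar above 2 N).
It fails at once if the robot pushes the gourd or the foot itself (contact force between any of the fingers, the arm and gourd above 1 N or contact force between any of the fingers, the arm and foot above 1 N).
It fails at once if another thing on the bench is shifted by more than 30 mm (distance of any of glue, calabash, spare_foot from where it was at the start of the episode above 0.03 m).
It also fails if it takes over 61 s, if anything falls off the work surface, if the arm or the gripper's body presses on something with over 40 N, if the wrist force passes 120 N, or if a joint passes its speed limit or range.

ROBOT

A 7-joint arm with a two-finger parallel gripper is mounted at the origin on the work surface. World frame = base frame: x ahead of the robot, y to its left, z up, the work surface at z = 0. Lengths are in mm, angles in rad, forces in N, time in s.
With the tool pointing down it reaches from about 400 to 850 mm from the base axis. Payload 4.4 kg.
Tool frame: the origin (TCP) lies on the centre line of the jaws, within the pads' length; the fingertips stand 8 mm ahead of it and the grasp point (between the pads) lies 11 mm behind it; z points along the fingers, x is the direction in which the jaws open and shut, and the axes are right-handed (so a half turn about z gives the same grasp; the last joint's range is limited). The gripper opens to 94 mm and grips with 3 to 60 N. Pads are 16 mm wide; open, the fingers measure 119 mm over their backs; the gripper's body (75 mm by 177 mm) begins 78 mm behind the grasp point.
Start: joints at [-1.243, 0.628, 0.038, 1.517, -0.027, 0.996, -0.02], TCP at [249.382, 600.273, 175.578] pointing down, gripper open.
Joint ranges: [-3.06, 3.06], [-0.37, 2.12], [-1.25, 1.32], [0.18, 2.47], [-1.1, 4.24], [0.23, 1.98], [-2.94, 2.94]. Speed limits (rad/s): [2.57, 2.57, 3.14, 3.14, 3.14, 3.14, 3.14].

INTERFACE

Orientations are given as a unit quaternion [x, y, z, w].
In Python, from station import r gives the robot as it stands.
- The arm moves only by the tool jog_arm, never from a script. Its argument "plan" is a list of rows, each a list of 3 entries, a list of its own where there are three numbers: the shift along the tool's x, y, z in units of 40 mm (1.0 is 40 mm), then the turn, a rotation vector about the tool's x, y, z in rad, then the finger opening in mm, from 0 to 94. A call has 1 to 12 rows; each row is the pose to reach, as a shift and turn from the pose commanded when the call began, along the tool's axes at that moment; what a row does not reach only later rows make up. A row lasts 1/10 s, in which the tool goes at most 50 mm and 8.59 degrees, less where a joint would pass 70% of its speed; a pose out of reach is approached as far as the arm can. A call with a gripper value outside its range is refused whole. The fingers move at their own pace and stop on an object; "squeeze" is the grip in N (left out, the last holds). Time passes only in rows, so rows that repeat a pose let the fingers close. It gives the time, the measured TCP pose, the force and the opening at its end, in the units of the state.
- r.state(): the state, without advancing time (a new reading comes with each control period).
- r.get_image(name): name is "scene" or "top" or "wrist"; returns a dict with "color" (384x512x3 uint8, red, green, blue), "fx", "fy", "cx", "cy" (pixels), "world_to_cam" (4x4, takes a point from world to camera coordinates); the wrist camera has in their place "tool_from_camera" (4x4, takes a point from camera to tool coordinates, whose origin is the TCP and whose axes are the tool frame's). Camera axes: x right, y up, looking along -z (the intrinsics and any distortion apply to the point x, -y, -z); pixel columns grow to the right and rows downward; lengths in mm; the calibration is good to about 2 mm. A picture is of the moment at which its call begins: read the wrist's pose just before it. There is no depth.
- r.hand_in(): hands the job in, once; it reports no verdict.
The state is a dict: "time_s": time; "joint_positions": joint angles; "qd": joint speeds; "tau": joint torques, N m; "ee_pos": TCP position; "tool_rot": TCP orientation; "ft_force": force on the tool from outside, world axes, zero at the start; "torque": the same for the moment, N m; "gripper_width": finger opening in mm.
Only numpy, scipy, OpenCV 4.12 (cv2) and the standard library are available. Lean on these libraries where they do the work, as an engineer would, in place of code of your own. Each camera call takes 0.05 s, during which the arm holds its last target. There are 200 camera calls.

## Working session

There is one attempt and no reset: what is moved stays moved. The work goes in short steps, Python scripts to look and compute and a tool call to move; the robot and the scene stay as the last step left them, time stands still between calls to the robot, and variables do not carry over. Pictures are saved under pics/ and viewed, about 8 in all and at most 12, crops included, and the job is handed in when it is done.

Besides the shell and the picture viewer there is one more tool, called after "Emit:" by a JSON object that holds its "method" and its "body". jog_arm: Moves the arm, as the interface text tells. Its arguments: {"type":"object","properties":{"plan":{"type":"array","items":{"type":"array"}},"squeeze":{"type":"number"}},"required":["plan"]}

```bash
mkdir -p pics; cat > h.py <<'E'
import numpy as np, cv2
from station import r
from scipy.spatial.transform import Rotation as R
def grab(n,f):
    im=r.get_image(n); cv2.imwrite(f,im["color"][:,:,::-1]); 
    np.save(f+".npy",{k:v for k,v in im.items() if k!="color"},allow_pickle=True); return im
E
python3 - <<'E'
from h import *
print(r.state())
a=grab("scene","pics/s.png");b=grab("top","pics/t.png")
for i in(a,b):print({k:v for k,v in i.items() if k!="color"})
E
```

```text
{'time_s': 0.0, 'joint_positions': array([-1.24280291,  0.62933693,  0.03842259,  1.5183865 , -0.02699356,
        0.99625191, -0.01995563]), 'qd': array([-0.00043098,  0.00016572,  0.00091125, -0.00067515,  0.00077504,
       -0.00156857, -0.00148875]), 'tau': array([ 1.26910494e-03, -5.49732471e+01,  1.14386994e+00, -1.86630803e+01,
       -5.21565636e-02,  2.37327826e-02,  1.32720370e-04]), 'ee_pos': array([249.08957366, 599.59607529, 174.65385286]), 'tool_rot': array([ 8.31755598e-01,  5.55141203e-01, -7.70631490e-04,  5.25287198e-04]), 'ft_force': array([-0.61918464,  0.2560452 ,  0.21520046]), 'torque': array([ 0.01323394, -0.03466751, -0.0141033 ]), 'gripper_width': 94.46426638088498}
{'fx': 415.6557054959043, 'fy': 415.6557054959043, 'cx': 258.5500565031698, 'cy': 192.92379823597233, 'world_to_cam': array([[ 1.70211417e-01,  9.85307049e-01, -1.40745232e-02,
        -1.89639107e+02],
       [-6.11965992e-01,  1.16890129e-01,  7.82198390e-01,
         2.14759733e+02],
       [ 7.72350761e-01, -1.24525967e-01,  6.22870441e-01,
        -1.32449918e+03],
       [ 0.00000000e+00,  0.00000000e+00,  0.00000000e+00,
         1.00000000e+00]])}
{'fx': 363.7611471052819, 'fy': 363.7611471052819, 'cx': 261.0547326802048, 'cy': 198.51221955326773, 'world_to_cam': array([[-2.14095429e-02, -9.99705336e-01,  1.14399175e-02,
         1.38913556e+02],
       [ 9.99507481e-01, -2.11399054e-02,  2.31926533e-02,
        -5.15693609e+02],
       [-2.29439805e-02,  1.19308272e-02,  9.99665559e-01,
        -8.08943605e+02],
       [ 0.00000000e+00,  0.00000000e+00,  0.00000000e+00,
         1.00000000e+00]])}
```

View pics/s.png

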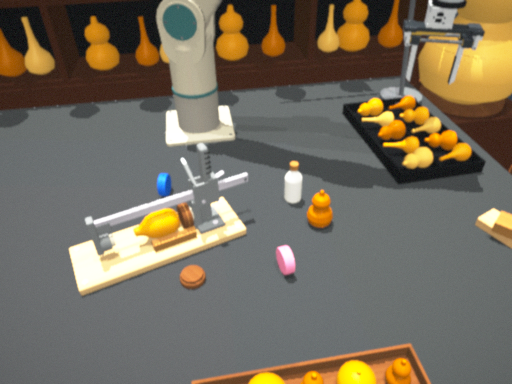

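View pics/t.png

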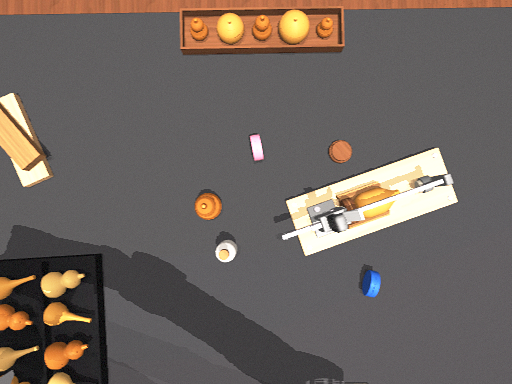

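The scene picture shows the clamp at (85-250, 145-285). The far jaw is at (100,235), and the grip and trigger are at (205,160). The top picture shows the bar from (285,236) to (452,180). The foot that bears foot_face is the brown disc in the cradle at scene (185,215). The blue (165,184) and pink (285,260) discs are decoys, and the disc at (192,275) is the spare foot. Next I enlarge the clamp in both pictures.

```bash
python3 - <<'E'
import cv2,numpy as np
s=cv2.imread("pics/s.png")[135:295,60:260];t=cv2.imread("pics/t.png")[140:260,275:465]
s=cv2.resize(s,None,fx=3.5,fy=3.5,interpolation=cv2.INTER_CUBIC);t=cv2.resize(t,None,fx=4,fy=4,interpolation=cv2.INTER_CUBIC)
cv2.imwrite("pics/s1.png",s);cv2.imwrite("pics/t1.png",t)
E
```

```text
(no output)
```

View pics/s1.png

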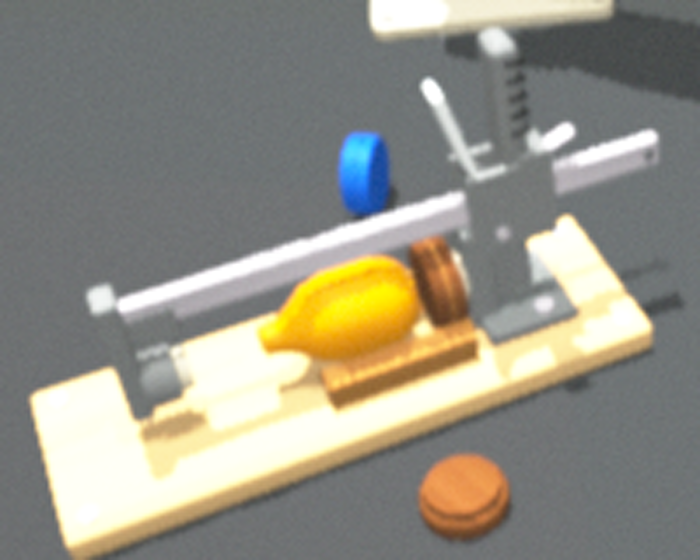

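View pics/t1.png

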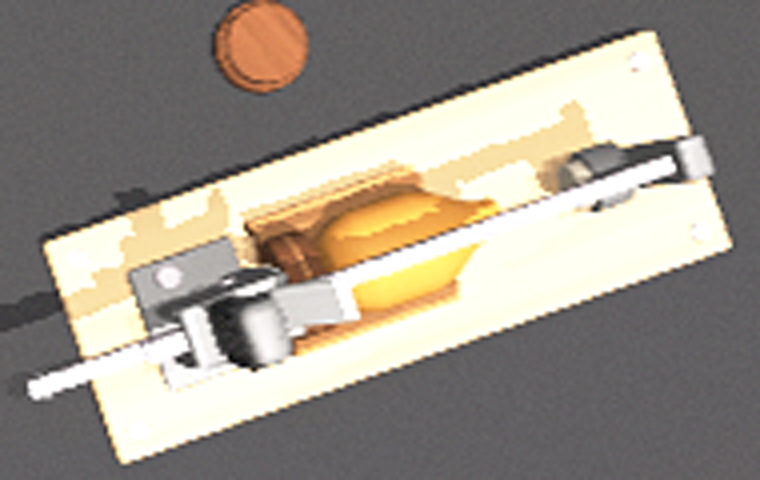

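```bash
cat >> h.py <<'E'
def proj(c,P):
    W=c["world_to_cam"]; q=(W[:3,:3]@np.atleast_2d(P).T).T+W[:3,3]
    return np.c_[c["cx"]+c["fx"]*q[:,0]/-q[:,2], c["cy"]+c["fy"]*-q[:,1]/-q[:,2]]
cams={k:np.load(f"pics/{k}.png.npy",allow_pickle=True).item() for k in "st"}
def ray(c,uv,z):
    W=c["world_to_cam"];d=W[:3,:3].T@np.array([(uv[0]-c["cx"])/c["fx"],-(uv[1]-c["cy"])/c["fy"],-1]);o=-W[:3,:3].T@W[:3,3]
    return o+d*(z-o[2])/d[2]
E
python3 - <<'E'
from h import *
from scipy.optimize import least_squares
S=lambda u,v:(60+u/3.5,135+v/3.5); T=lambda u,v:(275+u/4,140+v/4)
s,t=cams["s"],cams["t"]
a=ray(t,T(672,168),114);b=ray(t,T(38,386),114)
a2=ray(s,S(122,302),114);b2=ray(s,S(655,135),114)
print("bar",a,b,a2,b2,np.linalg.norm(a-b),np.linalg.norm(a2-b2))
for n,p,z,c in [("gripS",S(495,40),215,s),("trigS",S(430,85),194,s),("gripT",T(262,335),217,t),("trigT",T(345,300),195,t)]: print(n,ray(c,p,z))
obs=[(s,S(495,40),(0,15,215)),(s,S(430,85),(0,-27.5,194)),(t,T(262,330),(0,15,217))]
def f(x):
    Rz=R.from_euler("z",x[2]).as_matrix(); g=lambda p:Rz@np.array(p)+[x[0],x[1],0]
    e=[]
    for c,uv,p in obs: e+=list(proj(c,g(p))[0]-uv)
    for c,uv,k in [(t,T(672,168),3),(s,S(122,302),3),(t,T(38,386),4),(s,S(655,135),4)]: e+=list(proj(c,g((0,x[k],114)))[0]-uv)
    return e
q=least_squares(f,[550,-120,.2,-190,150],loss="soft_l1");print(q.x,np.round(q.fun,1))
Rz=R.from_euler("z",q.x[2]).as_matrix();print("grip",Rz@[0,15,178]+[q.x[0],q.x[1],0])
# crown/pad in scene
for n,uv in [("crown",S(262,335)),("pad",S(180,365)),("base",S(415,290))]:
    w=ray(s,uv,55);print(n,Rz.T@(w-[q.x[0],q.x[1],0]))
E
```

```text
bar [ 540.75894395 -226.59895626  114.        ] [441.5437774   85.40913001 114.        ] [ 544.08918386 -221.89973962  114.        ] [444.01920386  91.71145074 114.        ] 327.4029553529092 329.18988382595415
gripS [474.93531979  -1.37690855 215.        ]
trigS [481.8260075  -40.74191962 194.        ]
gripT [ 4.69064555e+02 -2.93813926e-01  2.17000000e+02]
trigT [482.17689158 -41.49878976 195.        ]
[ 475.28405752  -14.9371691   -37.3927426  -219.67664498  108.19672202] [ 0.2 -1.1 -0.2  0.5  0.2  0.2 -1.1 -0.4 -1.1 -0.7 -1.5 -0.5 -1.6 -0.2]
grip [470.76007336  -0.63564585 178.        ]
crown [  -0.85814313 -150.81037123   55.        ]
pad [   1.58728084 -199.68854644   55.        ]
base [  4.07391047 -56.87993084  55.        ]
```

```bash
cat >> h.py <<'E'
yaw=0.306;O=np.array([475.3,-14.9,0]);RS=R.from_euler("z",yaw)
def st2w(p): return RS.apply(p)+O
def w2st(p): return RS.inv().apply(np.array(p)-O)
def plan(p_st):
    s=r.state();Q=R.from_quat(s["tool_rot"])
    x=RS.apply([0,1,0]);z=np.array([0,0,-1.]);T=R.from_matrix(np.c_[x,np.cross(z,x),z])
    print("shift",np.round(Q.inv().apply(st2w(p_st)-s["ee_pos"])/40,3),"turn",np.round((Q.inv()*T).as_rotvec(),4))
def st():
    s=r.state();print(round(s["time_s"],2),"st",np.round(w2st(s["ee_pos"]),1),"F",np.round(RS.inv().apply(s["ft_force"]),2),s["gripper_width"])
E
python3 - <<'E'
from h import *
plan([0,6,270]);st()
from scipy.optimize import brentq
s=cams["s"]
for uv in [(530,145),(575,128)]:
    p=(60+uv[0]/3.5,135+uv[1]/3.5); z=brentq(lambda z:w2st(ray(s,p,z))[0],50,300);print(w2st(ray(s,p,z)))
E
```

```text
shift [-11.908  11.021  -2.361] turn [-6.000e-04  1.600e-03 -6.998e-01]
0.1 st [-30.5 654.2 174.8] F [-0.73  0.47 -0.13] 93.83097885787252
[4.24145174e-15 2.84457945e+01 1.33535542e+02]
[4.18354407e-14 5.83772597e+01 1.35988385e+02]
```

Emit:
{"method": "jog_arm", "body": {"plan": [[[0,0,-1.2],[0,0,0],94],[[0,0,-2.36],[0,0,-0.1],94],[[-11.9,11.0,-2.36],[0,0,-0.7],94],[[-11.9,11.0,-2.36],[0,0,-0.7],94],[[-11.9,11.0,-2.36],[0,0,-0.7],94],[[-11.9,11.0,-2.36],[0,0,-0.7],94],[[-11.9,11.0,-2.36],[0,0,-0.7],94],[[-11.9,11.0,-2.36],[0,0,-0.7],94],[[-11.9,11.0,-2.36],[0,0,-0.7],94],[[-11.9,11.0,-2.36],[0,0,-0.7],94],[[-11.9,11.0,-2.36],[0,0,-0.7],94],[[-11.9,11.0,-2.36],[0,0,-0.7],94]], "squeeze": 50}}

```text
time_s: 1.3
ee_pos: [422.0, 129.0, 270.0]
tool_rot: [0.591, 0.807, 0.0, -0.0]
ft_force: [0.9, 0.4, 0.3]
gripper_width: 94.1
```

```bash
python3 -c "
from h import *
st();plan([0,6,270])"
```

```text
1.3 st [ -7.5 153.2 270. ] F [1.   0.08 0.3 ] 94.0519115753493
shift [-3.681e+00  1.850e-01 -1.000e-03] turn [ 0.     -0.0001  0.0003]
```

Emit:
{"method": "jog_arm", "body": {"plan": [[[-3.68,0.185,0],[0,0,0],94],[[-3.68,0.185,0],[0,0,0],94],[[-3.68,0.185,0],[0,0,0],94],[[-3.68,0.185,0],[0,0,0],94],[[-3.68,0.185,0],[0,0,0],94]]}}

```text
time_s: 1.8
ee_pos: [473.0, -7.9, 269.5]
tool_rot: [0.592, 0.806, -0.0, -0.001]
ft_force: [-0.6, 0.6, -0.1]
gripper_width: 93.9
```

```bash
python3 -c "
from h import *
st();plan([0,6,178])
grab('wrist','pics/w.png');a=cv2.imread('pics/w.png')
grab('scene','pics/s2.png');b=cv2.resize(cv2.imread('pics/s2.png')[90:290,60:260],(384,384))
cv2.imwrite('pics/c.png',cv2.resize(np.hstack([a,b]),None,fx=.89,fy=.89))"
```

```text
1.8 st [-1.000e-01  7.300e+00  2.695e+02] F [-0.39  0.79 -0.09] 93.9340285402779
shift [-0.035  0.004  2.288] turn [-0.001  -0.0006 -0.0028]
```

View pics/c.png

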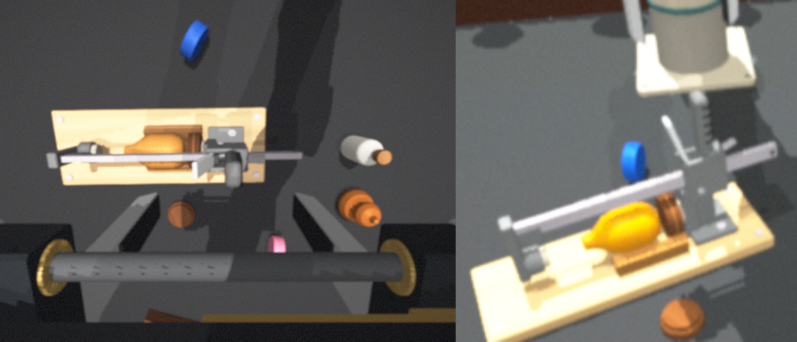

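The wrist view shows the station at (50-300, 105-190), with the grip at (233,170). The fingers are at (130,220) and (320,220). The arm isn't over the clamp in the scene crop, so I check the projections against both pictures.

```bash
python3 -c "
from h import *
print('base',proj(cams['s'],[0,0,0]),'start tcp',proj(cams['s'],[249,600,175]),'now',proj(cams['s'],[473,-8,270]))
w=np.load('pics/w.png.npy',allow_pickle=True).item();print(w)
def pw(p):
    s=r.state();q=R.from_quat(s['tool_rot']).inv().apply(np.array(p)-s['ee_pos'])
    c=np.linalg.inv(w['tool_from_camera'])@np.r_[q,1];return w['cx']-w['fx']*c[0]/c[2],w['cy']+w['fy']*c[1]/c[2]
for n,p in dict(griptop=[0,15,217],trigtop=[0,-28,195],org=[0,37,142],pad=[0,-200,55],barend=[0,108,114]).items():print(n,np.array(pw(st2w(p)))*.89)
cv2.imwrite('pics/s2b.png',cv2.imread('pics/s2.png'))"
```

```text
base [[199.03731527 125.52767632]] start tcp [[425.68533021  90.93133412]] now [[194.98590216 121.60084344]]
{'fx': 302.01749688053326, 'fy': 302.01749688053326, 'cx': 253.89608463838448, 'cy': 192.2876538510585, 'tool_from_camera': array([[ 9.99999984e-01,  4.83945343e-05,  1.74016003e-04,
         8.42769165e-01],
       [ 8.85688125e-05, -9.71039379e-01, -2.38919477e-01,
        -6.97123936e+01],
       [ 1.57413995e-04,  2.38919489e-01, -9.71039367e-01,
        -2.08268451e+02],
       [ 0.00000000e+00,  0.00000000e+00,  0.00000000e+00,
         1.00000000e+00]])}
griptop [230.54255853 176.15486842]
trigtop [190.51106876 170.88302316]
org [246.76359434 161.1080181 ]
pad [ 93.4344475  149.78164223]
barend [296.77010259 157.09083877]
```

View pics/s2b.png

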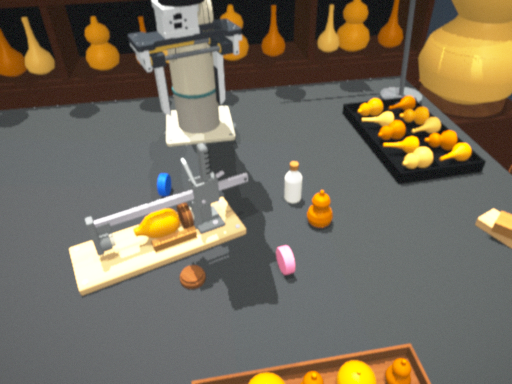

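```bash
python3 -c "
from h import *
w=np.load('pics/w.png.npy',allow_pickle=True).item();s=r.state();Q=R.from_quat(s['tool_rot'])
for z in (8,-11,-30,-50,-70):
  for x in (-47,47,-59,59):
    q=np.array([x,0,z]);c=np.linalg.inv(w['tool_from_camera'])@np.r_[q,1]
    print(z,x,'wrist',w['cx']-w['fx']*c[0]/c[2],w['cy']+w['fy']*c[1]/c[2],'scene',proj(cams['s'],s['ee_pos']+Q.apply(q)))
a=cv2.imread('pics/w.png')[180:384];b=cv2.resize(cv2.imread('pics/s2.png')[0:140,110:260],None,fx=2.4,fy=2.4,interpolation=2)
cv2.imwrite('pics/d.png',np.vstack([a,np.pad(b,((0,0),(0,512-b.shape[1]),(0,0)))]))"
```

```text
8 -47 wrist 190.2032249584594 213.63967506160836 scene [[173.10960952 131.31162909]]
8 47 wrist 315.45472353464373 213.63515432384395 scene [[219.27549027 119.49755088]]
8 -59 wrist 174.21497312146835 213.64025213010405 scene [[166.9321573 132.8924698]]
8 59 wrist 331.4455778349864 213.63457716141681 scene [[224.89952424 118.05833265]]
-11 -47 wrist 184.55523792889846 222.11601691202117 scene [[171.63841487 122.31581407]]
-11 47 wrist 320.9053549700758 222.11176151775888 scene [[218.54871268 110.69890556]]
-11 -59 wrist 167.15038198755462 222.11656010571778 scene [[165.35687132 123.87138118]]
-11 59 wrist 338.3132950211107 222.1112182278093 scene [[224.25940006 109.28470578]]
-30 -47 wrist 177.80903595278727 232.24052921032472 scene [[170.12106039 113.03774869]]
-30 47 wrist 327.41591818184804 232.23673283733802 scene [[217.8000893  101.63578677]]
-30 -59 wrist 158.7121414167079 232.24101380657768 scene [[163.7318815  114.56565678]]
-30 59 wrist 346.5165256923749 232.23624814686588 scene [[223.60013734 100.24876341]]
-50 -47 wrist 169.1290768533085 245.26717041713044 scene [[168.47154895 102.95159206]]
-50 47 wrist 335.7928404316762 245.26419217795112 scene [[216.98736379  91.79662334]]
-50 -59 wrist 147.85515551711242 245.2675505767084 scene [[161.9650396 104.4475972]]
-50 59 wrist 357.0713696485388 245.2638119360315 scene [[222.88454196  90.44071829]]
-70 -47 wrist 158.21531690768978 261.64623780666693 scene [[166.76569823  92.52094134]]
-70 47 wrist 346.32581019881223 261.6446516456377 scene [[216.14808306  81.63597231]]
-70 -59 wrist 134.2041462277558 261.64644027056215 scene [[160.13749978  93.98194277]]
-70 59 wrist 370.3428509712679 261.6444491322454 scene [[222.14569373  80.31396636]]
```

View pics/d.png

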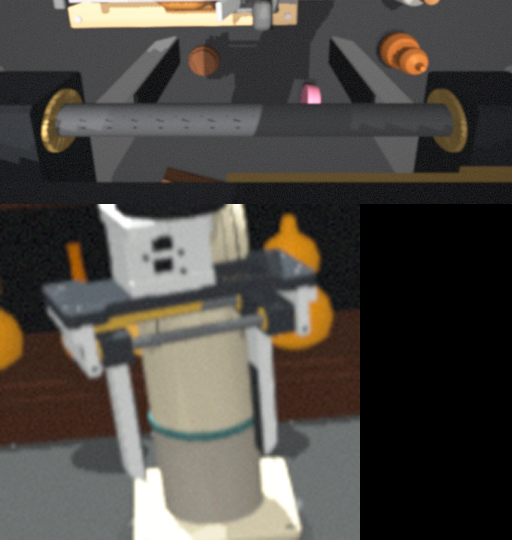

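Both cameras put the visible fingertips about 38 mm farther back along the tool than the text says (scene tips at (166,113) and (222,104), predicted near rows 133 and 119). The station itself fits. I go down to TCP z 178, which is safe either way, and look again.

Emit:
{"method": "jog_arm", "body": {"plan": [[[-0.03,0,0.8],[0,0,0],94],[[-0.03,0,1.6],[0,0,0],94],[[-0.03,0,2.29],[0,0,0],94],[[-0.03,0,2.29],[0,0,0],94],[[-0.03,0,2.29],[0,0,0],94]]}}

```text
time_s: 2.4
ee_pos: [473.6, -7.0, 178.7]
tool_rot: [0.59, 0.807, 0.0, -0.0]
ft_force: [0.3, -0.0, 0.8]
gripper_width: 93.9
```

```bash
python3 -c "
from h import *
st()
s=r.state();Q=R.from_quat(s['tool_rot'])
grab('wrist','pics/w3.png');grab('scene','pics/s3.png')
for z in (8,-30):print(proj(cams['s'],[s['ee_pos']+Q.apply([x,0,z]) for x in (-59,-47,47,59)]).round(1).tolist())
a=cv2.imread('pics/w3.png')[60:330];b=cv2.resize(cv2.imread('pics/s3.png')[80:210,130:260],None,fx=4,fy=4,interpolation=2)
a=np.pad(a[:,130:400],((0,b.shape[0]-a.shape[0]),(0,0),(0,0)))
cv2.imwrite('pics/e.png',np.hstack([b,a]))"
```

```text
2.4 st [  0.8   8.1 178.7] F [ 0.28 -0.12  0.77] 93.90852534729778
[[173.2, 172.9], [178.9, 171.2], [221.9, 158.6], [227.1, 157.1]]
[[170.4, 157.0], [176.3, 155.3], [220.6, 143.0], [226.0, 141.5]]
```

View pics/e.png

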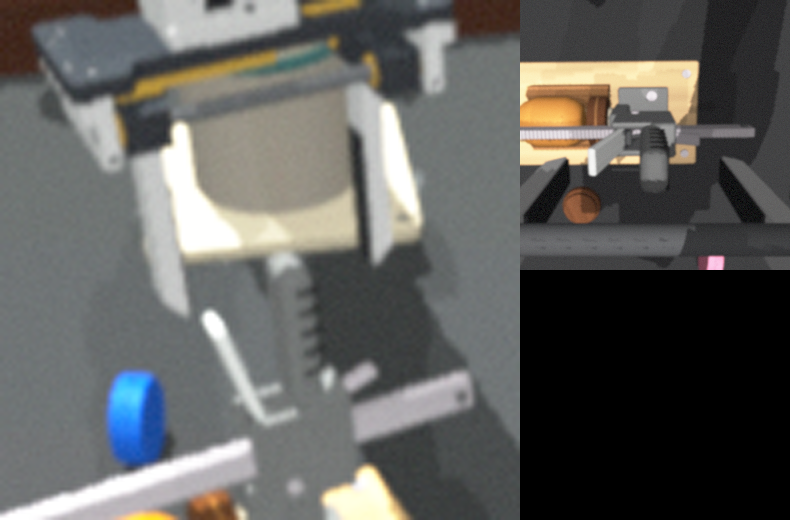

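The wrist and scene pictures agree that the fingertips sit about 28 mm above the reported TCP. In the scene crop the left tip is at (185,315), just left of the trigger top at (207,318). I go 30 mm lower so the tips reach z ≈ 177, and watch the force.

Emit:
{"method": "jog_arm", "body": {"plan": [[[-0.05,0,0.3],[0,0,0],94],[[-0.05,0,0.6],[0,0,0],94],[[-0.05,0,0.75],[0,0,0],94],[[-0.05,0,0.75],[0,0,0],94]]}}

```text
time_s: 2.9
ee_pos: [474.5, -10.0, 148.7]
tool_rot: [0.591, 0.807, 0.0, 0.0]
ft_force: [0.4, 0.4, 0.2]
gripper_width: 94.1
```

```bash
python3 -c "
from h import *
for i in range(3): grab('scene','pics/s4.png');st()"
```

```text
2.95 st [  0.9   4.8 149. ] F [-0.41  0.54 -0.73] 94.12041248029557
3.0 st [  1.1   4.7 149.1] F [0.67 0.29 0.5 ] 93.75781293377304
3.05 st [  1.1   4.7 149.2] F [ 0.45  0.24 -0.09] 94.13655894801832
```

Emit:
{"method": "jog_arm", "body": {"plan": [[[0.2,0,0],[0,0,0],94],[[0.4,0,0],[0,0,0],94],[[0.6,0,0],[0,0,0],94],[[0.65,0,0],[0,0,0],94],[[0.65,0,0],[0,0,0],94],[[0.65,0,0],[0,0,0],94]]}}

```text
time_s: 3.65
ee_pos: [467.7, 14.1, 149.0]
tool_rot: [0.591, 0.807, 0.0, 0.001]
ft_force: [2.4, -4.5, 4.3]
gripper_width: 94.2
```

```bash
python3 -c "
from h import *
for i in range(3): grab('scene','pics/s5.png');st()
b=cv2.resize(cv2.imread('pics/s5.png')[110:260,80:260],None,fx=4.2,fy=4,interpolation=2)
cv2.imwrite('pics/f.png',b)"
```

```text
3.7 st [  1.4  30.  148.9] F [ 1.18 -4.74  3.56] 93.7548110746822
3.75 st [  1.3  30.1 148.8] F [ 0.97 -4.57  4.26] 94.20888906488885
3.8 st [  1.3  30.1 148.8] F [ 1.41 -5.31  4.12] 93.7484153359925
```

View pics/f.png

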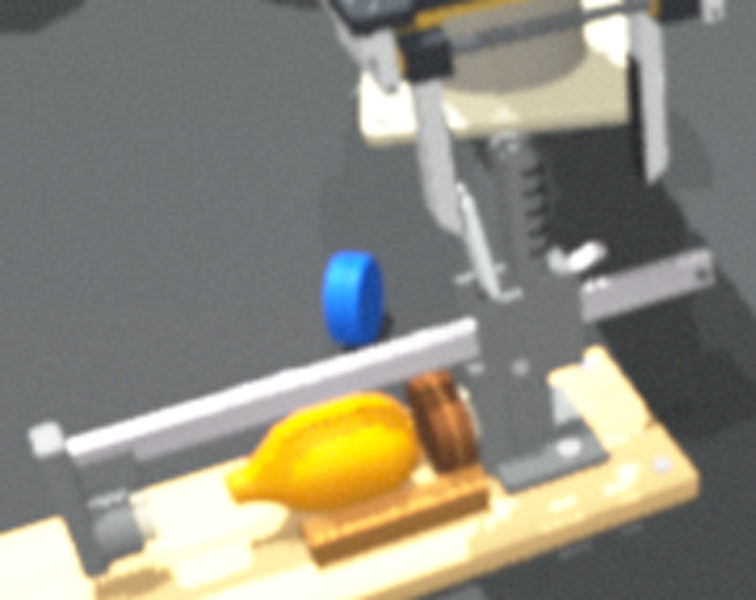

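The crop shows the left finger (440,220) pressing the trigger's upper part (460,200), well clear of the grip, bar and head. I continue the stroke carefully to find the stop.

Emit:
{"method": "jog_arm", "body": {"plan": [[[0.1,0,0],[0,0,0],94],[[0.2,0,0],[0,0,0],94],[[0.25,0,0],[0,0,0],94],[[0.25,0,0],[0,0,0],94]]}}

```text
time_s: 4.2
ee_pos: [464.2, 23.7, 148.7]
tool_rot: [0.591, 0.807, 0.0, 0.001]
ft_force: [1.7, -5.2, 3.8]
gripper_width: 93.8
```

```bash
cat >> h.py <<'E'
# bar displacement (mm) vs first picture, from the far jaw's upper block, scene camera
S0=cv2.imread("pics/s.png")
def trk(f,box=(78,205,26,44),marg=(8,45)):
    x,y,w,h=box; T=cv2.resize(cv2.cvtColor(S0[y:y+h,x:x+w],6),None,fx=8,fy=8,interpolation=2)
    im=cv2.imread(f)[y-marg[1]//2:y+h+marg[0],x-4:x+w+marg[1]]
    I=cv2.resize(cv2.cvtColor(im,6),None,fx=8,fy=8,interpolation=2)
    m=cv2.matchTemplate(I,T,cv2.TM_CCOEFF_NORMED);_,v,_,l=cv2.minMaxLoc(m)
    return l[0]/8-4,l[1]/8-marg[1]//2,v
def bar(f):
    dx,dy,v=trk(f); p0=proj(cams["s"],st2w([0,-225,90]))[0]
    best=min(np.arange(-2,80,.1),key=lambda d:np.hypot(*(proj(cams["s"],st2w([0,-225+d,90]))[0]-p0-[dx,dy])))
    print("bar",round(best,1),"px",dx,dy,round(v,3))
def look(f,n=4):
    F=[]
    for i in range(n): grab("scene",f);s=r.state();F.append(np.r_[w2st(s["ee_pos"]),RS.inv().apply(s["ft_force"])])
    print(round(s["time_s"],2),np.mean(F,0).round(2),np.std(F,0)[3:].round(2));bar(f)
E
python3 -c "
from h import *
for f in ('s4','s5'):bar(f'pics/{f}.png')
look('pics/s6.png',3)"
```

```text
bar 0.0 px 0.0 0.0 0.999
bar 4.3 px 2.25 -0.75 0.998
4.35 [  0.99  40.12 148.63   0.68  -5.03   3.88] [0.3  0.53 0.15]
bar 8.2 px 4.25 -1.375 0.998
```

Emit:
{"method": "jog_arm", "body": {"plan": [[[-0.35,0,0],[0,0,0],94],[[-0.7,0,0],[0,0,0],94],[[-0.7,0,0],[0,0,0],94],[[-0.45,0,0],[0,0,0],94],[[-0.2,0,0],[0,0,0],94],[[0,0,0],[0,0,0],94],[[0,0,0],[0,0,0],94],[[-0.35,0,0],[0,0,0],94],[[-0.7,0,0],[0,0,0],94],[[-0.7,0,0],[0,0,0],94],[[-0.7,0,0],[0,0,0],94]]}}

```text
time_s: 5.45
ee_pos: [471.5, -2.7, 148.0]
tool_rot: [0.592, 0.806, -0.0, -0.001]
ft_force: [-0.6, -0.6, -0.7]
gripper_width: 93.8
```

```bash
python3 -c "
from h import *
look('pics/s7.png',3)"
```

```text
5.6 [ 2.0000e-01  1.3320e+01  1.4811e+02  5.0000e-02 -1.8000e-01  7.1000e-01] [0.32 0.31 0.51]
bar 16.0 px 8.25 -2.625 0.996
```

Emit:
{"method": "jog_arm", "body": {"plan": [[[0.25,0,0],[0,0,0],94],[[0.5,0,0],[0,0,0],94],[[0.7,0,0],[0,0,0],94],[[0.7,0,0],[0,0,0],94],[[0.35,0,0],[0,0,0],94],[[0,0,0],[0,0,0],94],[[0,0,0],[0,0,0],94],[[0.25,0,0],[0,0,0],94],[[0.5,0,0],[0,0,0],94],[[0.7,0,0],[0,0,0],94],[[0.7,0,0],[0,0,0],94],[[0.35,0,0],[0,0,0],94]]}}

```text
time_s: 6.8
ee_pos: [467.2, 12.9, 148.3]
tool_rot: [0.589, 0.808, 0.0, -0.001]
ft_force: [1.1, -1.3, -1.4]
gripper_width: 94.2
```

Emit:
{"method": "jog_arm", "body": {"plan": [[[-0.35,0,0],[0,0,0],94],[[-0.35,0,0],[0,0,0],94],[[-0.35,0,0],[0,0,0],94]]}}

```text
time_s: 7.1
ee_pos: [471.5, -2.7, 148.0]
tool_rot: [0.592, 0.806, -0.0, -0.001]
ft_force: [0.3, -0.6, 0.0]
gripper_width: 94.1
```

```bash
python3 -c "
from h import *
look('pics/s8.png',3)"
```

```text
7.25 [ 2.2000e-01  1.3330e+01  1.4813e+02  3.6000e-01 -9.0000e-02 -9.0000e-02] [0.15 0.21 0.28]
bar 30.9 px 15.875 -5.125 0.994
```

Emit:
{"method": "jog_arm", "body": {"plan": [[[0.25,0,0],[0,0,0],94],[[0.5,0,0],[0,0,0],94],[[0.7,0,0],[0,0,0],94],[[0.7,0,0],[0,0,0],94],[[0.35,0,0],[0,0,0],94],[[0,0,0],[0,0,0],94],[[0,0,0],[0,0,0],94],[[0,0,0],[0,0,0],94]]}}

```text
time_s: 8.05
ee_pos: [471.4, -2.8, 148.0]
tool_rot: [0.592, 0.806, -0.0, -0.001]
ft_force: [0.2, 1.3, -0.0]
gripper_width: 94.1
```

```bash
python3 -c "
from h import *
look('pics/s9.png',3)
b=cv2.resize(cv2.imread('pics/s9.png')[160:260,80:230],None,fx=5.2,fy=5.2,interpolation=2)
cv2.imwrite('pics/g.png',b)"
```

```text
8.2 [ 1.4000e-01  1.3320e+01  1.4809e+02 -1.1000e-01 -2.7000e-01  4.1000e-01] [0.69 0.6  0.43]
bar 38.2 px 19.5 -6.375 0.992
```

View pics/g.png

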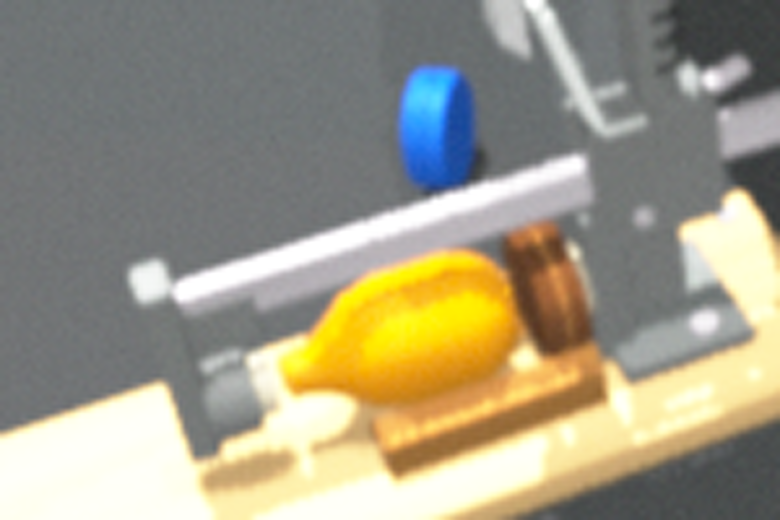

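The crop shows the pad face (about 278,370) almost at the crown (285,375), with the base-to-foot gap near (518,320). From here I use part strokes, tracking jaw, gourd and foot separately along with the force.

```bash
cat >> h.py <<'E'
B={"jaw":((104,208,24,38),[0,-185,90]),"gourd":((138,206,42,34),[0,-100,60]),"foot":((174,202,24,28),[0,-45,60])}
def up(a): return cv2.resize(cv2.cvtColor(a,6),None,fx=16,fy=16,interpolation=2)
def rel(f,ref="pics/s9.png"):
    A=cv2.imread(ref);I=cv2.imread(f);o={}
    for k,((x,y,w,h),P) in B.items():
        P=np.array(P,float)
        if k=="jaw": A_=A
        m=cv2.matchTemplate(up(I[y-14:y+h+8,x-4:x+w+26]),up(A[y:y+h,x:x+w]),cv2.TM_CCOEFF_NORMED);_,v,_,l=cv2.minMaxLoc(m)
        d=np.array([l[0]/16-4,l[1]/16-14]);g=(proj(cams["s"],st2w(P+[0,10,0]))[0]-proj(cams["s"],st2w(P))[0])/10
        o[k]=d@g/(g@g)
    return o
def look2(f,n=4):
    F=[];D=[]
    for i in range(n):
        grab("scene",f);s=r.state();F.append(np.r_[w2st(s["ee_pos"])[1],RS.inv().apply(s["ft_force"])]);D.append(list(rel(f).values()))
    D=np.mean(D,0);print(round(s["time_s"],2),"y,F",np.mean(F,0).round(2),"jaw,gourd,foot",D.round(2))
E
python3 -c "
from h import *
print(rel('pics/s.png') if 0 else '', rel('pics/s8.png'))"
```

```text
{'jaw': np.float64(-7.1412323437599845), 'gourd': np.float64(0.0), 'foot': np.float64(0.0)}
```

Emit:
{"method": "jog_arm", "body": {"plan": [[[0.15,0,0],[0,0,0],94],[[0.3,0,0],[0,0,0],94],[[0.35,0,0],[0,0,0],94],[[0.35,0,0],[0,0,0],94]]}}

```text
time_s: 8.6
ee_pos: [468.5, 10.2, 148.9]
tool_rot: [0.591, 0.807, 0.0, 0.001]
ft_force: [0.7, -5.1, 2.8]
gripper_width: 93.9
```

```bash
python3 -c "
from h import *
look2('pics/p1.png')"
```

```text
8.8 y,F [25.96 -0.74 -5.07  4.05] jaw,gourd,foot [ 1.88  0.   -0.04]
```

Emit:
{"method": "jog_arm", "body": {"plan": [[[0.05,0,0],[0,0,0],94],[[0.1,0,0],[0,0,0],94],[[0.13,0,0],[0,0,0],94]]}}

```text
time_s: 9.1
ee_pos: [467.1, 15.0, 148.8]
tool_rot: [0.591, 0.807, 0.0, 0.001]
ft_force: [1.4, -5.7, 4.5]
gripper_width: 93.9
```

```bash
python3 -c "
from h import *
look2('pics/p2.png')"
```

```text
9.3 y,F [31.09  0.04 -5.96  4.5 ] jaw,gourd,foot [ 3.58  0.26 -0.04]
```

Emit:
{"method": "jog_arm", "body": {"plan": [[[0.05,0,0],[0,0,0],94],[[0.1,0,0],[0,0,0],94],[[0.1,0,0],[0,0,0],94]]}}

```text
time_s: 9.6
ee_pos: [465.9, 19.0, 148.8]
tool_rot: [0.591, 0.807, 0.0, 0.001]
ft_force: [1.2, -5.5, 5.2]
gripper_width: 93.8
```

```bash
python3 -c "
from h import *
look2('pics/p3.png')"
```

```text
9.8 y,F [35.05  0.06 -6.2   4.26] jaw,gourd,foot [5.13 1.4  0.18]
```

Emit:
{"method": "jog_arm", "body": {"plan": [[[0.05,0,0],[0,0,0],94],[[0.1,0,0],[0,0,0],94],[[0.1,0,0],[0,0,0],94]]}}

```text
time_s: 10.1
ee_pos: [464.7, 22.8, 148.8]
tool_rot: [0.591, 0.807, 0.0, 0.001]
ft_force: [2.4, -5.2, 4.1]
gripper_width: 93.9
```

```bash
python3 -c "
from h import *
look2('pics/p4.png')"
```

```text
10.3 y,F [39.04  0.11 -5.69  4.48] jaw,gourd,foot [6.5  2.63 0.47]
```

Emit:
{"method": "jog_arm", "body": {"plan": [[[-0.35,0,0],[0,0,0],94],[[-0.66,0,0],[0,0,0],94],[[-0.66,0,0],[0,0,0],94],[[-0.66,0,0],[0,0,0],94],[[-0.5,0,0],[0,0,0],94],[[-0.4,0,0],[0,0,0],94],[[-0.35,0,0],[0,0,0],94],[[-0.35,0,0],[0,0,0],94]]}}

```text
time_s: 11.1
ee_pos: [468.0, 10.2, 148.6]
tool_rot: [0.591, 0.807, 0.0, 0.0]
ft_force: [0.9, -1.9, 2.1]
gripper_width: 93.9
```

```bash
python3 -c "
from h import *
look2('pics/p5.png')"
```

```text
11.3 y,F [25.89  0.14 -2.77  2.34] jaw,gourd,foot [6.5  2.61 0.57]
```

Emit:
{"method": "jog_arm", "body": {"plan": [[[0.05,0,0],[0,0,0],94],[[0.1,0,0],[0,0,0],94],[[0.1,0,0],[0,0,0],94]]}}

```text
time_s: 11.6
ee_pos: [467.2, 13.2, 148.6]
tool_rot: [0.591, 0.807, -0.0, 0.001]
ft_force: [1.7, -5.6, 3.2]
gripper_width: 93.8
```

```bash
python3 -c "
from h import *
look2('pics/p6.png')"
```

```text
11.8 y,F [29.18  0.18 -5.29  3.38] jaw,gourd,foot [6.77 2.76 0.6 ]
```

Emit:
{"method": "jog_arm", "body": {"plan": [[[0.05,0,0],[0,0,0],94],[[0.1,0,0],[0,0,0],94],[[0.1,0,0],[0,0,0],94]]}}

```text
time_s: 12.1
ee_pos: [466.2, 16.9, 148.7]
tool_rot: [0.591, 0.807, 0.0, 0.001]
ft_force: [1.5, -6.0, 3.8]
gripper_width: 94.1
```

```bash
python3 -c "
from h import *
look2('pics/p7.png')"
```

```text
12.3 y,F [32.97 -0.23 -5.6   4.36] jaw,gourd,foot [8.01 4.08 0.99]
```

Emit:
{"method": "jog_arm", "body": {"plan": [[[0.05,0,0],[0,0,0],94],[[0.08,0,0],[0,0,0],94],[[0.08,0,0],[0,0,0],94]]}}

```text
time_s: 12.6
ee_pos: [465.3, 19.8, 148.8]
tool_rot: [0.591, 0.807, 0.0, 0.001]
ft_force: [0.7, -6.1, 4.5]
gripper_width: 94.0
```

```bash
python3 -c "
from h import *
look2('pics/p8.png')"
```

```text
12.8 y,F [ 3.606e+01 -3.000e-02 -5.820e+00  4.640e+00] jaw,gourd,foot [9.13 5.12 1.12]
```

Emit:
{"method": "jog_arm", "body": {"plan": [[[0.05,0,0],[0,0,0],94],[[0.08,0,0],[0,0,0],94],[[0.08,0,0],[0,0,0],94]]}}

```text
time_s: 13.1
ee_pos: [464.4, 22.8, 148.8]
tool_rot: [0.591, 0.807, 0.0, 0.001]
ft_force: [1.6, -5.1, 3.9]
gripper_width: 93.9
```

```bash
python3 -c "
from h import *
look2('pics/p9.png')"
```

```text
13.3 y,F [39.2  -0.08 -5.78  4.73] jaw,gourd,foot [10.37  5.89  1.25]
```

Emit:
{"method": "jog_arm", "body": {"plan": [[[0.04,0,0],[0,0,0],94],[[0.06,0,0],[0,0,0],94],[[0.06,0,0],[0,0,0],94]]}}

```text
time_s: 13.6
ee_pos: [463.8, 24.9, 148.8]
tool_rot: [0.591, 0.806, 0.0, 0.001]
ft_force: [1.6, -5.7, 4.0]
gripper_width: 94.0
```

```bash
python3 -c "
from h import *
look2('pics/p10.png')"
```

```text
13.8 y,F [41.46 -0.38 -6.53  4.65] jaw,gourd,foot [11.24  6.8   2.45]
```

Emit:
{"method": "jog_arm", "body": {"plan": [[[0.03,0,0],[0,0,0],94],[[0.05,0,0],[0,0,0],94],[[0.05,0,0],[0,0,0],94]]}}

```text
time_s: 14.1
ee_pos: [463.3, 26.4, 148.9]
tool_rot: [0.591, 0.806, -0.0, 0.001]
ft_force: [2.1, -6.6, 4.8]
gripper_width: 93.6
```

```bash
python3 -c "
from h import *
look2('pics/p11.png')"
```

```text
14.3 y,F [42.98 -0.11 -7.44  5.58] jaw,gourd,foot [11.76  6.96  2.62]
```

Emit:
{"method": "jog_arm", "body": {"plan": [[[-0.3,0,0],[0,0,0],94],[[-0.6,0,0],[0,0,0],94],[[-0.75,0,0],[0,0,0],94],[[-0.75,0,0],[0,0,0],94],[[-0.75,0,0],[0,0,0],94],[[-0.6,0,0],[0,0,0],94],[[-0.55,0,0],[0,0,0],94],[[-0.55,0,0],[0,0,0],94]]}}

```text
time_s: 15.1
ee_pos: [469.1, 6.6, 148.7]
tool_rot: [0.591, 0.807, -0.0, 0.001]
ft_force: [0.6, -4.6, 2.3]
gripper_width: 93.8
```

```bash
python3 -c "
from h import *
look2('pics/p12.png')"
```

```text
15.3 y,F [22.34 -0.96 -4.11  3.23] jaw,gourd,foot [11.76  7.05  2.91]
```

Emit:
{"method": "jog_arm", "body": {"plan": [[[0.05,0,0],[0,0,0],94],[[0.1,0,0],[0,0,0],94],[[0.1,0,0],[0,0,0],94]]}}

```text
time_s: 15.6
ee_pos: [468.5, 9.5, 148.8]
tool_rot: [0.591, 0.806, -0.0, 0.001]
ft_force: [1.0, -6.8, 4.5]
gripper_width: 94.1
```

```bash
python3 -c "
from h import *
look2('pics/p13.png')"
```

```text
15.8 y,F [25.26 -1.09 -6.95  4.75] jaw,gourd,foot [12.37  6.96  2.88]
```

Emit:
{"method": "jog_arm", "body": {"plan": [[[0.03,0,0],[0,0,0],94],[[0.05,0,0],[0,0,0],94],[[0.05,0,0],[0,0,0],94]]}}

```text
time_s: 16.1
ee_pos: [468.2, 10.9, 148.9]
tool_rot: [0.591, 0.806, -0.0, 0.001]
ft_force: [1.0, -7.7, 6.2]
gripper_width: 94.3
```

```bash
python3 -c "
from h import *
look2('pics/p14.png')"
```

```text
16.3 y,F [26.67 -1.35 -7.86  5.83] jaw,gourd,foot [12.74  6.96  2.88]
```

Emit:
{"method": "jog_arm", "body": {"plan": [[[0.03,0,0],[0,0,0],94],[[0.05,0,0],[0,0,0],94],[[0.05,0,0],[0,0,0],94]]}}

```text
time_s: 16.6
ee_pos: [467.8, 12.4, 149.1]
tool_rot: [0.592, 0.806, -0.0, 0.002]
ft_force: [1.0, -8.7, 6.2]
gripper_width: 94.0
```

```bash
python3 -c "
from h import *
look2('pics/p15.png',6)"
```

```text
16.9 y,F [28.24 -1.26 -8.44  7.02] jaw,gourd,foot [13.12  6.96  2.84]
```

Emit:
{"method": "jog_arm", "body": {"plan": [[[0.03,0,0],[0,0,0],94],[[0.06,0,0],[0,0,0],94],[[0.08,0,0],[0,0,0],94],[[0.08,0,0],[0,0,0],94]]}}

```text
time_s: 17.3
ee_pos: [467.2, 14.9, 149.2]
tool_rot: [0.592, 0.806, -0.0, 0.002]
ft_force: [1.7, -11.2, 7.4]
gripper_width: 94.0
```

```bash
python3 -c "
from h import *
look2('pics/p16.png',6)"
```

```text
17.6 y,F [30.79 -1.58 -9.76  7.68] jaw,gourd,foot [13.87  6.98  2.96]
```

Emit:
{"method": "jog_arm", "body": {"plan": [[[0.03,0,0],[0,0,0],94],[[0.05,0,0],[0,0,0],94],[[0.07,0,0],[0,0,0],94],[[0.07,0,0],[0,0,0],94],[[0.07,0,0],[0,0,0],94]]}}

```text
time_s: 18.1
ee_pos: [466.7, 17.0, 149.4]
tool_rot: [0.592, 0.806, -0.0, 0.003]
ft_force: [0.9, -10.3, 9.2]
gripper_width: 94.3
```

```bash
python3 -c "
from h import *
look2('pics/p17.png',6);st()
I=[cv2.resize(cv2.imread(f'pics/{f}.png')[195:250,90:220],None,fx=5.5,fy=5.2,interpolation=2) for f in ('p8','p17')]
cv2.imwrite('pics/k.png',np.vstack(I))
for b in ((185,265,30,20),(280,155,30,50),(305,185,30,45)):
  x,y,w,h=b;print(np.abs(cv2.imread('pics/p17.png')[y:y+h,x:x+w].astype(int)-S0[y:y+h,x:x+w]).mean())"
```

```text
18.4 y,F [ 33.01  -1.47 -10.95   8.72] jaw,gourd,foot [14.62  7.    3.01]
18.4 st [  1.4  33.  149.4] F [ -1.11 -11.36   9.06] 94.23320732186662
8.008333333333333
12.078888888888889
1.8538271604938272
```

View pics/k.png

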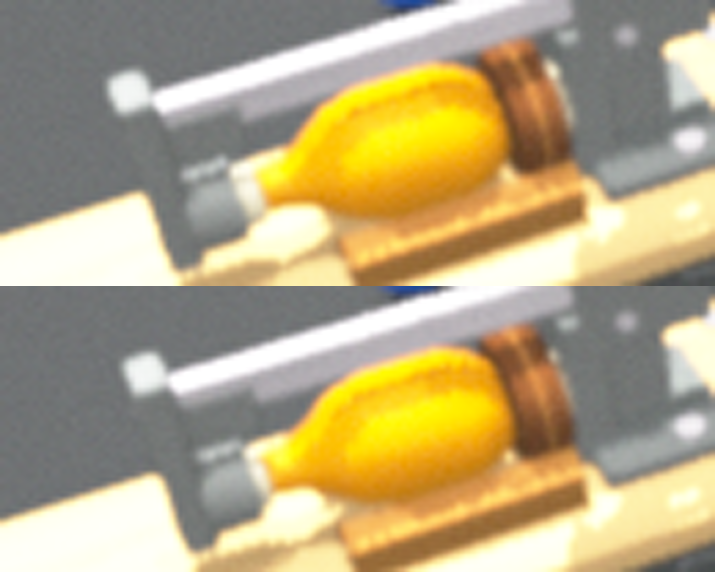

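The upper strip (before) shows the pad standing out from x≈234 to 263. In the lower strip it stands out only from about 250 to 265, roughly half. The gourd touches the foot near (512,400) and the foot is at the jaw. Jaw minus gourd travel puts the pad 3.3–3.7 mm in, and the force agrees, so I hand in.

```bash
python3 -c "
from h import *
print(r.hand_in());st();print(rel('pics/p17.png'))"
```

```text
the job is handed in; nothing more can be done
None
the job is handed in; nothing more can be done
```

I handed the job in at about 18.4 s of the 61 s allowed, with the gripper still squeezing the trigger; no verdict was reported. I pumped the trigger with one finger of the open gripper, using arm motion only. It took five full strokes, then three short ones under camera and force checks until the gourd stopped against the foot and fixed jaw.

**Last checks, just before handing in:**
- **Pad:** about 3.3–3.7 mm into its cup, roughly 13–15 N. This comes from jaw travel minus gourd travel and from the rise in trigger force. It is an estimate, good to perhaps ±0.7 mm.
- **Gourd and foot:** the gourd slid about 7 mm and stopped moving while the jaw kept coming in. In the last picture it touches the foot and the foot sits at the fixed jaw.
- **Trigger:** about 11 N on the finger in the bar direction, steady over the last readings.

**What disagreed:**
- **Fingertip position:** both cameras put the fingertips about 38 mm farther back along the tool than the text says, so I worked 30 mm lower than first planned.
- **Trigger force:** with the pad free it read about 5 N, against the 2–3 N stated, so I judged the pressure by the ratio and by tracking instead.
- **Other bench items:** I sent the arm nowhere near them, but my picture comparison was inconclusive. One patch matched the first picture; the other two differed, and I did not look into why (possibly shadow).

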